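# Stroke-test the pinch guard of a steriliser door

### The job

Test the curved pinch-guard strip on the round steriliser door lying on the bench: with the fingertips closed together, come straight down on the middle of its green end, push the strip in about half its 10 mm travel, and run along the middle of the strip past every black line to the middle of its red end in one stroke, keeping it pushed in all the way but never bottoming it, then lift straight off there and finish clear. Only touch the strip: do not grip, shift or lift the door, and leave the loose knob and vial on it and everything else on the bench where they are.

Things in the scene. Friction and masses are not known exactly. Their poses are not given: they have to be found in the camera images.
- door: round steel steriliser door lying loose on the bench, outer face up: disc 250 mm across, 18 mm thick, about 4 kg; dark hinge lug towards its -x, dark hub 36 mm across and 10 mm high at its middle. Origin under its centre, z up. The guard strip follows a circle of radius 95 mm round the origin, from -85 degrees (green end) to +85 degrees (red end) about z from its x axis
- guard (a joint): push-in depth of the rigid sprung guard strip, m: 0 = fully out, 0.010 = bottomed. It sinks as one level piece wherever pressed, yields from 1.5 N, needs about 5.5 N at half travel, 9.5 N at the bottom, and springs back. 20 mm wide, flat top 46 mm above the bench when out; yellow with five black cross lines, last 20 degrees green at one end, red at the other
- mark0 (a point): middle of the green end of the strip; point on the strip's top surface, middle of its width, at -75 degrees on the 95 mm circle (marks are 41 mm apart)
- mark1 (a point): black cross line 1 of 5, counted from the green end; point on the strip's top surface, middle of its width, at -50 degrees on the 95 mm circle (marks are 41 mm apart)
- mark2 (a point): black cross line 2 of 5, counted from the green end; point on the strip's top surface, middle of its width, at -25 degrees on the 95 mm circle (marks are 41 mm apart)
- mark3 (a point): black cross line 3 of 5, counted from the green end; point on the strip's top surface, middle of its width, at 0 degrees on the 95 mm circle (marks are 41 mm apart)
- mark4 (a point): black cross line 4 of 5, counted from the green end; point on the strip's top surface, middle of its width, at 25 degrees on the 95 mm circle (marks are 41 mm apart)
- mark5 (a point): black cross line 5 of 5, counted from the green end; point on the strip's top surface, middle of its width, at 50 degrees on the 95 mm circle (marks are 41 mm apart)
- mark6 (a point): middle of the red end of the strip; point on the strip's top surface, middle of its width, at 75 degrees on the 95 mm circle (marks are 41 mm apart)
- clamp_knob: loose black round clamp knob, 42 mm across, 32 mm tall, standing on the door inside the curve; origin under its centre
- vial: small clear vial with blue cap, 22 mm across, 48 mm tall, standing loose on the door inside the curve; origin under its centre
- wrench: steel wrench 150 mm long, lying on the bench beside the door on the side away from the strip; origin under its centre
- amber_bottle: amber bottle, 64 mm across, 130 mm tall, on the bench; origin under its centre
- jar: white jar with red cap, 70 mm across, 80 mm tall, on the bench; origin under its centre
- case: blue instrument case 50 x 120 x 25 mm lying in the shallow steel tray on the robot's right; origin under its centre

How it is judged:
By the outcome, as a careful person would: the job done as asked, in the order asked, and still so for the second after the job is handed in, with the robot touching nothing.
It also fails if it takes over 48 s, if anything falls off the work surface, if the arm or the gripper's body presses on something with over 40 N, if the wrist force passes 120 N, or if a joint passes its speed limit or range.

### The arm

A 6-joint arm with a two-finger parallel gripper is mounted at the origin on the work surface. World frame = base frame: x ahead of the robot, y to its left, z up, the work surface at z = 0. Lengths are in m, angles in rad, forces in N, time in s.
With the tool pointing down it reaches from about 0.325 to 0.775 m from the base axis. Payload 9.3 kg.
Tool frame: the origin (TCP) lies midway between the tips of the shut fingers; the grasp point (between the pads) lies 19 mm behind it (grip_point_offset is the distance from the TCP to the grasp point, in m); z points along the fingers, y is the line along which they close (so a half turn about z gives the same grasp; the last joint's range is limited). The gripper opens to 85 mm and grips with 20 to 120 N. Pads are 22 mm wide; open, the fingers measure 114 mm over their backs; the gripper's body (76 mm by 85 mm) begins 54 mm behind the grasp point. The pads swing forward as they close: fully open they stand 13 mm farther back than shut.
Start: joints at [0.951, 0.259, 0.021, 1.334, 0, 1.418], TCP at [0.248, 0.491, 0.231] pointing down, gripper open.
Joint ranges: [-3.04, 3.04], [-0.91, 1.82], [-1.04, 1.36], [-1.92, 1.95], [-1.52, 1.45], [-3.14, 3.14]. Speed limits (rad/s): [2.22, 2.22, 2.79, 3.14, 3.14, 3.14].

### API

Orientations are given as a unit quaternion [x, y, z, w].
In Python, from station import read_state, capture, close_job, grip_point_offset gives the robot as it stands. The module is installed in compiled form; this text tells all that it offers.
- The arm moves only by the tool servo_tool, never from a script. Its argument "series" is a list that holds one entry, the list of rows, each a list of 5 numbers: the opening, from 0 (shut) to 1 (fully open), then the shift along the tool's x, y, z in cm, then the turn about the tool's z in rad. In form: [[[hand, x, y, z, turn], ...]]. A call has 1 to 12 rows; each row shifts and turns the commanded pose from where the row before left it, along the tool's axes as they then stand; what a row does not reach is not made up. A row lasts 1/10 s, in which the tool goes at most 50 mm and 8.59 degrees, less where a joint would pass 70% of its speed; a pose out of reach is approached as far as the arm can. A call with a gripper value outside its range is refused whole. The fingers move at their own pace and stop on an object; "newtons" is the grip in N (left out, the last holds). Time passes only in rows, so rows that do not move let the fingers close. It gives the time, the measured TCP pose, the force, the opening and the grip force at its end, in the units of the state.
- read_state(): the state, without advancing time (a new reading comes with each control period).
- capture(name): name is "side" or "top" or "wrist"; returns a dict with "frame" (384x512x3 uint8, blue, green, red), "fx", "fy", "cx", "cy" (pixels), "extrinsics" (4x4, takes a point from camera to world coordinates); the wrist camera has in their place "mount" (4x4, takes a point from camera to tool coordinates, whose origin is the TCP and whose axes are the flange's). Camera axes: x right, y up, looking along -z (the intrinsics and any distortion apply to the point x, -y, -z); pixel columns grow to the right and rows downward; lengths in m; the calibration is good to about 2 mm. A picture is of the moment at which its call begins: read the wrist's pose just before it. There is no depth.
- close_job(): hands the job in; it is judged then, once.
The state is a dict: "t": time; "qpos": joint angles; "joint_velocities": joint speeds; "joint_torque": joint torques, N m; "tcp_pos": TCP position; "tcp_rot": TCP orientation; "ft_force": force on the tool from outside, world axes, zero at the start; "ft_torque": the same for the moment, N m; "grip_width": opening from 0.0 (shut) to 1.0 (fully open); "grasp_force": force on a finger pad.
Only numpy, scipy, OpenCV 4.12 (cv2) and the standard library are available. Lean on these libraries where they do the work, as an engineer would, in place of code of your own. Each camera call takes 0.05 s, during which the arm holds its last target. There are 200 camera calls.

## Working session

There is one attempt and no reset: what is moved stays moved. The work goes in short steps, Python scripts to look and compute and a tool call to move; the robot and the scene stay as the last step left them, time stands still between calls to the robot, and variables do not carry over. Pictures are saved under pics/ and viewed, at most 10 in all, crops included, and the job is handed in when it is done.

Besides the shell and the picture viewer there is one more tool, called after "Emit:" as name(argument=value, ...) on one line, values as JSON. servo_tool: Moves the arm, as the interface text tells. Its arguments: {"type":"object","properties":{"series":{"type":"array"},"newtons":{"type":"number"}},"required":["series"]}

```bash
mkdir -p pics; python3 - <<'E'
from station import *
import cv2,pickle,numpy as np
s=read_state();print(s,grip_point_offset)
d={}
for n in("top","side"):
    d[n]=capture(n);cv2.imwrite(f"pics/{n}0.png",d[n]["frame"])
    print({k:v for k,v in d[n].items() if k!="frame"})
pickle.dump(d,open("d.pkl","wb"))
cv2.imwrite("pics/both.png",cv2.resize(np.hstack([d["top"]["frame"],d["side"]["frame"]]),(800,300)))
E
```

```text
{'t': 0.0, 'qpos': array([9.51398894e-01, 2.59193853e-01, 2.07497321e-02, 1.33370455e+00,
       5.59912178e-06, 1.41820067e+00]), 'joint_velocities': array([ 1.35506750e-04, -1.57041308e-03, -2.27096250e-05,  2.99297809e-05,
        5.73256436e-04, -4.46961743e-04]), 'joint_torque': array([ 2.35309026e-04, -5.55641377e+01,  3.44533539e+01,  1.37124993e-02,
       -6.91950527e-05, -3.66214613e-05]), 'tcp_pos': array([0.24734974, 0.49091977, 0.23066054]), 'tcp_rot': array([ 2.31287477e-01,  9.72885217e-01, -6.25366149e-04, -2.57159870e-04]), 'ft_force': array([-0.21184944,  0.11299441,  0.41116507]), 'ft_torque': array([0.00663658, 0.00079018, 0.01768833]), 'grasp_force': 0.0, 'grip_width': 1.0008163695686176} 0.0187
{'fx': 456.6322601827965, 'fy': 456.6322601827965, 'cx': 257.29260455287863, 'cy': 187.3800985814021, 'extrinsics': array([[-0.01938559,  0.98399874, -0.17711772,  0.33761207],
       [-0.99978308, -0.02042767, -0.0040618 , -0.05107998],
       [-0.00761491,  0.17700056,  0.98418129,  1.50529109],
       [ 0.        ,  0.        ,  0.        ,  1.        ]])}
{'fx': 417.975032054856, 'fy': 417.975032054856, 'cx': 257.6836062527851, 'cy': 190.85134387903472, 'extrinsics': array([[ 0.8936787 ,  0.28041558, -0.35029343,  0.2226298 ],
       [-0.44837614,  0.58807887, -0.67314344, -0.71847248],
       [ 0.01724026,  0.75863717,  0.65128521,  0.75267979],
       [ 0.        ,  0.        ,  0.        ,  1.        ]])}
```

View pics/top0.png

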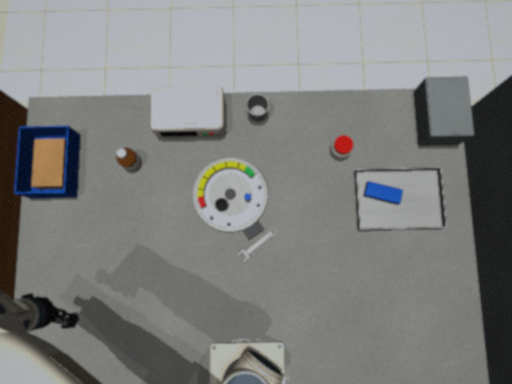

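View pics/side0.png

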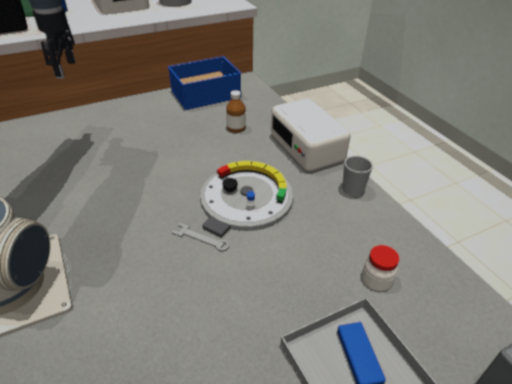

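The top view shows the door at about (231,194), green end at (250,172), red end at (201,202) and the strip bulging up-left. The knob is at (222,205), the vial at (248,198) and the lug at (253,230). The side view agrees.

```bash
cat > h.py <<'E'
import numpy as np,cv2
from scipy.spatial.transform import Rotation as R
def ray(c,T,px,z):
    px=np.asarray(px,float).reshape(-1,2)
    v=np.c_[(px[:,0]-c["cx"])/c["fx"],-(px[:,1]-c["cy"])/c["fy"],-np.ones(len(px))]@T[:3,:3].T
    return (T[:3,3]+v*((z-T[2,3])/v[:,2])[:,None])[:,:2]
def proj(c,T,P):
    q=(np.asarray(P)-T[:3,3])@T[:3,:3]
    return np.c_[c["cx"]-c["fx"]*q[:,0]/q[:,2],c["cy"]+c["fy"]*q[:,1]/q[:,2]]
def masks(f):
    h=cv2.cvtColor(f,cv2.COLOR_BGR2HSV);H,S,V=cv2.split(h);k=(S>130)&(V>60)
    return {"g":k&(H>45)&(H<85),"y":k&(H>20)&(H<38),"r":k&((H<8)|(H>172))}
def fit(p):
    A=np.c_[2*p,np.ones(len(p))];s=np.linalg.lstsq(A,(p**2).sum(1),rcond=None)[0]
    return s[:2],np.sqrt(s[2]+s[:2]@s[:2])
def strip(c,T,box,z=0.046):
    x0,y0,x1,y1=box;out={}
    for k,m in masks(c["frame"]).items():
        m=m.copy();b=np.zeros_like(m);b[y0:y1,x0:x1]=1;m&=b
        n,l,st,ce=cv2.connectedComponentsWithStats(m.astype(np.uint8))
        keep=np.isin(l,[i for i in range(1,n) if st[i,4]>=8])
        v,u=np.nonzero(keep);out[k]=ray(c,T,np.c_[u,v],z)
    a=np.vstack(list(out.values()));ctr,r=fit(a)
    g,rd=[out[k].mean(0)-ctr for k in "gr"]
    ang=lambda w:np.degrees(np.arctan2(w[1],w[0]))
    return ctr,r,ang(g)+75,ang(rd)-75,{k:len(v) for k,v in out.items()}
E
python3 - <<'E'
import pickle;from h import *
d=pickle.load(open("d.pkl","rb"))
for n,b in(("top",(185,150,275,240)),("side",(195,150,300,230))):
    print(n,strip(d[n],d[n]["extrinsics"],b))
from station import *
print({k:v for k,v in capture("wrist").items() if k!="frame"}); print(R.from_quat(read_state()["tcp_rot"]).as_matrix().round(3))
E
```

```text
top (array([0.58752352, 0.0476291 ]), np.float64(0.0927386998937209), np.float64(30.220189679050364), np.float64(33.570644287727276), {'g': 43, 'y': 359, 'r': 46})
side (array([0.59131725, 0.04623171]), np.float64(0.08773043074990465), np.float64(25.423180302586253), np.float64(38.20072704321723), {'g': 69, 'y': 558, 'r': 96})
{'fx': 280.9063375785498, 'fy': 280.9063375785498, 'cx': 254.12026015124493, 'cy': 193.48099998350497, 'mount': array([[ 1.13381922e-03,  9.52632715e-01,  3.04121070e-01,
         7.81147349e-02],
       [ 9.99999057e-01, -1.31582919e-03,  3.93539903e-04,
        -2.69090797e-04],
       [ 7.75070366e-04,  3.04120337e-01, -9.52633308e-01,
        -1.41944297e-01],
       [ 0.00000000e+00,  0.00000000e+00,  0.00000000e+00,
         1.00000000e+00]])}
[[-0.893  0.45  -0.001]
 [ 0.45   0.893 -0.001]
 [ 0.    -0.001 -1.   ]]
```

Emit:
servo_tool(series=[[[0,0,0,0,-0.117],[0,0,0,0,-0.117],[0,0,0,0,-0.117],[0,0,0,0,-0.116],[0,-2.3,-2.75,0,0],[0,-2.3,-2.75,0,0],[0,-2.3,-2.75,0,0],[0,-2.3,-2.75,0,0],[0,-2.3,-2.75,0,0],[0,-2.3,-2.75,0,0],[0,-2.3,-2.75,0,0],[0,-2.3,-2.75,0,0]]])

```text
t: 1.35
tcp_pos: [0.4322, 0.2699, 0.2312]
tcp_rot: [-0.0, 1.0, -0.0, -0.0]
ft_force: [-0.5, 0.7, 1.2]
grip_width: -0.001
grasp_force: 0.0
```

Emit:
servo_tool(series=[[[0,-2.3,-2.75,0,0],[0,-2.3,-2.75,0,0],[0,-2.3,-2.75,0,0],[0,-2.3,-2.75,0,0],[0,-2.3,-2.75,0,0],[0,-2.3,-2.75,0,0],[0,-2.3,-2.75,0,0],[0,-2.3,-2.75,0,0],[0,0,0,0,0],[0,0,0,0,0],[0,0,0,0,0]]])

```text
t: 2.45
tcp_pos: [0.615, 0.0518, 0.2311]
tcp_rot: [-0.0, 1.0, 0.0, -0.0]
ft_force: [-0.5, 0.2, 0.1]
grip_width: -0.002
grasp_force: 0.0
```

```bash
python3 - <<'E'
from station import *;from h import *;import pickle
s=read_state();c=capture("wrist")
Tt=np.eye(4);Tt[:3,:3]=R.from_quat(s["tcp_rot"]).as_matrix();Tt[:3,3]=s["tcp_pos"];T=Tt@c["mount"]
print(Tt.round(4),s["t"],s["grip_width"],s["ft_force"])
pickle.dump((c,T),open("w.pkl","wb"));cv2.imwrite("pics/w1.png",c["frame"])
print(strip(c,T,(0,0,512,384)))
E
```

```text
[[-1.000e+00 -5.000e-04 -7.000e-04  6.150e-01]
 [-5.000e-04  1.000e+00  2.000e-04  5.180e-02]
 [ 7.000e-04  2.000e-04 -1.000e+00  2.311e-01]
 [ 0.000e+00  0.000e+00  0.000e+00  1.000e+00]] 2.45 -0.0017117767017905913 [-0.49899945  0.19908703  0.13305061]
(array([0.58976145, 0.04958687]), np.float64(0.09093119429062706), np.float64(nan), np.float64(34.97598195417619), {'g': 0, 'y': 2458, 'r': 509})h.py:24: RuntimeWarning: Mean of empty slice.
  g,rd=[out[k].mean(0)-ctr for k in "gr"]
  ret = um.true_divide(
```

View pics/w1.png

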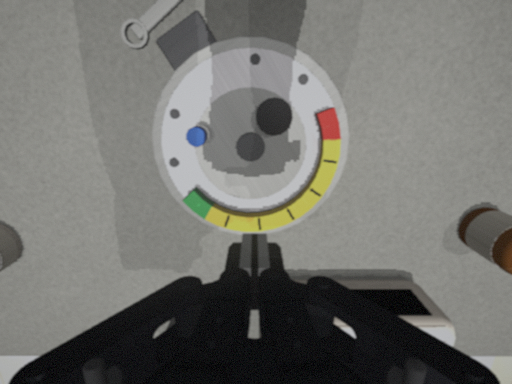

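The wrist view has +x down and +y right. The door centre is at about (250,146), red end at (328,124), green end at (197,203), and the five lines are clear, with the knob at (274,116) and the vial at (197,135).

```bash
python3 - <<'E'
from h import *;import pickle
from scipy.optimize import least_squares
c,T=pickle.load(open("w.pkl","rb"));f=c["frame"]
print("green px",f[203,197],cv2.cvtColor(f,cv2.COLOR_BGR2HSV)[203,197])
h=cv2.cvtColor(f,cv2.COLOR_BGR2HSV);H,S,V=[a.astype(int) for a in cv2.split(h)]
box=np.zeros(H.shape,bool);box[95:238,175:345]=1
m={"g":box&(S>90)&(H>40)&(H<90),"y":box&(S>110)&(H>18)&(H<40),"r":box&(S>110)&((H<10)|(H>170))}
P={}
for k in m:
    n,l,st,ce=cv2.connectedComponentsWithStats(m[k].astype(np.uint8));ok=np.isin(l,[i for i in range(1,n) if st[i,4]>=30])
    m[k]=ok;v,u=np.nonzero(ok);P[k]=ray(c,T,np.c_[u,v],.046);print(k,len(v))
A=np.vstack(list(P.values()))
ctr=np.array([.588,.048])
for it in range(6):
    d=A-ctr;a=np.degrees(np.arctan2(d[:,1],d[:,0]));r=np.hypot(*d.T)
    b=np.floor((a+180)/4);pts=np.array([A[b==i][np.argmax(r[b==i])] for i in np.unique(b) if (b==i).sum()>12])
    s=least_squares(lambda p:np.hypot(*(pts-p[:2]).T)-p[2],[*ctr,.105],loss="soft_l1",f_scale=.001);ctr=s.x[:2]
s2=least_squares(lambda p:np.hypot(*(pts-p).T)-.105,ctr,loss="soft_l1",f_scale=.001)
print("outer fit",s.x,"fixedR",s2.x,np.abs(s2.fun).max())
ctr=s2.x
# inner min r
for k in P:
    d=P[k]-ctr;a=np.degrees(np.arctan2(d[:,1],d[:,0]));r=np.hypot(*d.T);sel=(r>.09)&(r<.104);print(k,np.percentile(a[sel],[1,99]),np.percentile(r,[1,99]))
# black lines: dark along radius 97..102 ring
aa=np.arange(-60,130,.25);vv=[]
from scipy.ndimage import map_coordinates
for rr in(.093,.097,.101):
    q=np.c_[ctr[0]+rr*np.cos(np.radians(aa)),ctr[1]+rr*np.sin(np.radians(aa)),np.full(len(aa),.046)]
    p=proj(c,T,q);vv.append(map_coordinates(f[:,:,1].astype(float)*.5+f[:,:,2]*.5,[p[:,1],p[:,0]],order=1))
v=np.mean(vv,0);from scipy.signal import find_peaks
pk,pr=find_peaks(-v,prominence=25);print(list(zip(aa[pk],v[pk].round())))
# disc outline: from bench->disc edges
for name,(x,y),z in(("vialcap",(197,135),.066),("knob",(274,116),.05),("hub",(250,147),.028)):
    w=ray(c,T,(x,y),z)[0];print(name,w,np.hypot(*(w-ctr)))
o=f.copy()
for a in np.arange(-85,86,5):
  for rr in(.085,.105,.125):
    t=np.radians(a+32);p=proj(c,T,[[ctr[0]+rr*np.cos(t),ctr[1]+rr*np.sin(t),.046 if rr<.12 else .018]])[0]
    cv2.circle(o,tuple(int(round(x)) for x in p),0,(255,0,255),-1)
cv2.imwrite("pics/o1.png",cv2.resize(o[80:250,140:360],None,fx=3.5,fy=3.5,interpolation=0))
E
```

```text
green px [ 91 150  79] [ 65 121 150]
g 398
y 2959
r 534
outer fit [0.58690333 0.04657756 0.10369617] fixedR [0.58552442 0.04567188] 0.002218792625939922
g [-52.18026712 -33.25187325] [0.08429455 0.10412169]
y [-31.569168    94.86929965] [0.0817014  0.10505145]
r [ 96.77334583 116.28014553] [0.08418675 0.1042432 ]
[(np.float64(-51.75), np.float64(108.0)), (np.float64(-17.5), np.float64(102.0)), (np.float64(7.25), np.float64(104.0)), (np.float64(31.75), np.float64(103.0)), (np.float64(56.25), np.float64(96.0)), (np.float64(81.0), np.float64(96.0)), (np.float64(116.25), np.float64(109.0))]
vialcap [ 0.56869856 -0.00996755] 0.0581279250433479
knob [0.54945279 0.07352645] 0.04557454875787201
hub [0.5869849  0.04646965] 0.0016641675550550842
```

View pics/o1.png

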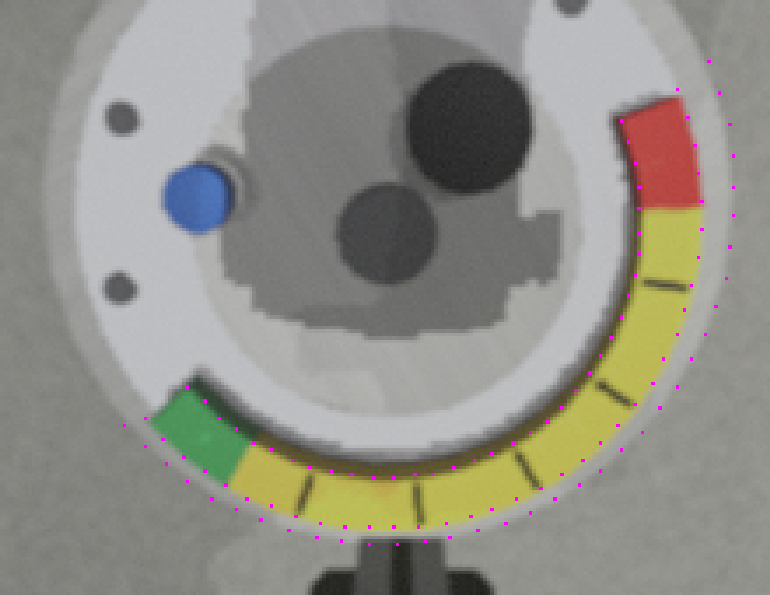

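The overlay shows the fitted circle hugging the strip to about 1 mm, and the hub at (386,232) in the crop agrees with its centre. I'll use centre (0.5868, 0.0465) and yaw 31.9°, then hover over mark0 and check from close by.

Emit:
servo_tool(series=[[[0,-1.03,-1.76,0,0],[0,-1.03,-1.76,0,0],[0,-1.03,-1.75,0,0],[0,-1.03,-1.75,0,0],[0,0,0,2.8,0],[0,0,0,2.8,0],[0,0,0,2.8,0],[0,0,0,2.8,0],[0,0,0,2.8,0],[0,0,0,1.9,0],[0,0,0,0,0],[0,0,0,0,0]]])

```text
t: 3.7
tcp_pos: [0.6573, -0.0199, 0.0725]
tcp_rot: [0.0, 1.0, 0.0, -0.0]
ft_force: [-0.4, -0.1, 0.4]
grip_width: -0.006
grasp_force: 0.0
```

```bash
python3 - <<'E'
from station import *;from h import *;import pickle
s=read_state();c=capture("wrist")
Tt=np.eye(4);Tt[:3,:3]=R.from_quat(s["tcp_rot"]).as_matrix();Tt[:3,3]=s["tcp_pos"];T=Tt@c["mount"]
print(Tt.round(4),s["t"],s["ft_force"])
pickle.dump((c,T),open("w2.pkl","wb"));o=c["frame"].copy()
for a in np.arange(-85,86,5):
  for rr in(.085,.095,.105):
    t=np.radians(a+31.9);p=proj(c,T,[[.5868+rr*np.cos(t),.0465+rr*np.sin(t),.046]])[0]
    cv2.circle(o,tuple(int(round(x)) for x in p),0,(255,0,255),-1)
p=proj(c,T,[s["tcp_pos"]])[0];print("tcp px",p);cv2.circle(o,tuple(int(round(x)) for x in p),2,(255,255,0),1)
cv2.imwrite("pics/o2.png",cv2.resize(o[0:290],(800,453)))
E
```

```text
[[-1.000e+00  6.000e-04 -3.000e-04  6.573e-01]
 [ 6.000e-04  1.000e+00  0.000e+00 -1.990e-02]
 [ 3.000e-04  0.000e+00 -1.000e+00  7.250e-02]
 [ 0.000e+00  0.000e+00  0.000e+00  1.000e+00]] 3.7 [-0.35001706 -0.06293332  0.39783515]
tcp px [254.34673773 248.94098142]
```

View pics/o2.png

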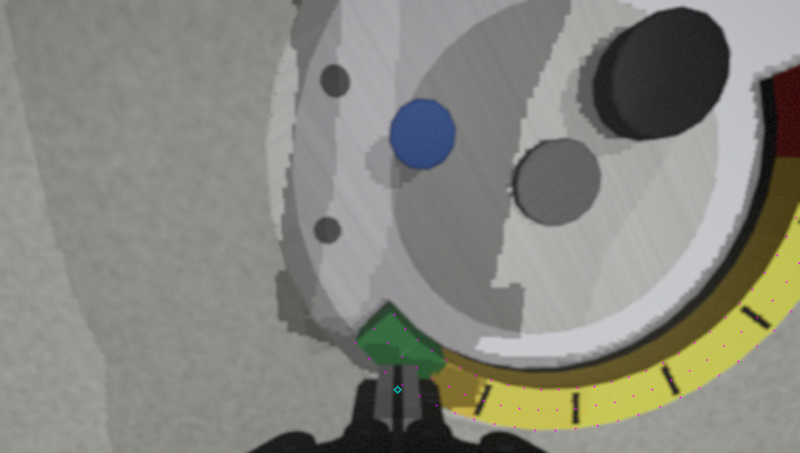

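The close view shows the tips just above the green end, at about (398,370), and the overlay dots follow the strip edges past lines 1 to 3. I'll quantify that.

```bash
python3 - <<'E'
from h import *;import pickle
from scipy.ndimage import map_coordinates
from scipy.signal import find_peaks
ctr=np.array([.5868,.0465])
for fn in("w.pkl","w2.pkl"):
    c,T=pickle.load(open(fn,"rb"));f=c["frame"].astype(float)
    def samp(img,rr,aa):
        q=np.c_[ctr[0]+rr*np.cos(aa),ctr[1]+rr*np.sin(aa),np.full(np.size(rr*aa),.046)]
        p=proj(c,T,q);return map_coordinates(img,[p[:,1],p[:,0]],order=1,cval=np.nan),p
    yel=f[:,:,2]-f[:,:,0]  # R-B
    print(fn)
    L=[]
    for a in range(-20,95,9):
        rr=np.arange(.075,.115,.00025);v,p=samp(yel,rr,np.full(len(rr),np.radians(a)))
        if np.isnan(v).any():continue
        g=np.gradient(v);L.append((a,round(rr[80+np.argmin(g[80:])]*1e3,1),round(rr[np.argmax(g[:80])]*1e3,1)))
    print(L)
    aa=np.arange(-30,100,.25);v=np.mean([samp(f[:,:,2],r,np.radians(aa))[0] for r in(.092,.095,.098)],0)
    pk,_=find_peaks(-np.nan_to_num(v,nan=255),prominence=25);print(aa[pk])
E
```

```text
w.pkl
[(-20, np.float64(105.0), np.float64(84.2)), (-11, np.float64(104.0), np.float64(85.0)), (-2, np.float64(105.0), np.float64(84.2)), (7, np.float64(105.5), np.float64(79.5)), (16, np.float64(104.8), np.float64(79.2)), (25, np.float64(104.8), np.float64(84.8)), (34, np.float64(104.5), np.float64(84.5)), (43, np.float64(105.0), np.float64(84.0)), (52, np.float64(104.8), np.float64(84.0)), (61, np.float64(104.8), np.float64(84.0)), (70, np.float64(104.0), np.float64(83.8)), (79, np.float64(104.3), np.float64(84.0)), (88, np.float64(104.5), np.float64(84.0))]
[-18.     6.75  31.75  56.75  81.75]
w2.pkl
[(-20, np.float64(104.8), np.float64(78.5)), (-11, np.float64(105.3), np.float64(84.8)), (-2, np.float64(104.8), np.float64(84.8)), (7, np.float64(104.8), np.float64(84.5)), (16, np.float64(105.0), np.float64(75.0)), (25, np.float64(105.0), np.float64(84.5)), (34, np.float64(104.8), np.float64(84.5)), (43, np.float64(104.8), np.float64(84.2)), (52, np.float64(104.8), np.float64(84.0))]
[-18.25   6.75  31.75  56.5 ]
```

Emit:
servo_tool(series=[[[0,0.135,0.117,0,0],[0,0,0,0,0],[0,0,0,0.6,0],[0,0,0,0.6,0],[0,0,0,0.6,0],[0,0,0,0.2,0],[0,0,0,0,0],[0,0,0,0,0],[0,0,0,0,0]]])

```text
t: 4.65
tcp_pos: [0.6556, -0.0178, 0.0525]
tcp_rot: [-0.0, 1.0, -0.0, 0.0]
ft_force: [0.4, -0.4, 0.0]
grip_width: -0.004
grasp_force: 0.0
```

```bash
python3 -c "
from station import *
s=read_state();print(s['tcp_pos'],s['tcp_rot'],s['ft_force'])"
```

```text
[ 0.65562375 -0.01781714  0.05247332] [-1.15980160e-04  9.99999978e-01 -3.07266033e-05  1.73130786e-04] [ 0.35040349 -0.35913701  0.00249001]
```

Emit:
servo_tool(series=[[[0,0,-0.05,0.3,0],[0,0,0,0.25,0],[0,0,0,0.2,0],[0,0,0,0,0],[0,0,0,0,0]]])

```text
t: 5.15
tcp_pos: [0.6555, -0.0183, 0.0449]
tcp_rot: [-0.0, 1.0, -0.0, 0.0]
ft_force: [-0.6, -0.7, 2.0]
grip_width: 0.0
grasp_force: 1.2
```

Emit:
servo_tool(series=[[[0,0,0,0.2,0],[0,0,0,0.2,0],[0,0,0,0,0],[0,0,0,0,0]]])

```text
t: 5.55
tcp_pos: [0.6555, -0.0183, 0.041]
tcp_rot: [-0.0, 1.0, -0.0, 0.0]
ft_force: [-2.2, -0.6, 5.2]
grip_width: 0.002
grasp_force: 2.8
```

```bash
python3 -c "
import numpy as np
t=np.radians(-43.2+150*np.arange(49)/48);p=95e-1*np.c_[np.cos(t),np.sin(t)];d=np.diff(p,axis=0)*[-1,1]
print(np.round(d,2).reshape(4,12,2).tolist()); print((np.array([58.67,4.63])+p)[::12])"
```

```text
[[[-0.34, 0.39], [-0.32, 0.41], [-0.3, 0.42], [-0.28, 0.44], [-0.25, 0.45], [-0.23, 0.47], [-0.2, 0.48], [-0.18, 0.49], [-0.15, 0.5], [-0.12, 0.5], [-0.09, 0.51], [-0.07, 0.51]], [[-0.04, 0.52], [-0.01, 0.52], [0.02, 0.52], [0.05, 0.52], [0.08, 0.51], [0.1, 0.51], [0.13, 0.5], [0.16, 0.49], [0.18, 0.48], [0.21, 0.47], [0.24, 0.46], [0.26, 0.45]], [[0.28, 0.43], [0.31, 0.42], [0.33, 0.4], [0.35, 0.38], [0.37, 0.36], [0.39, 0.34], [0.41, 0.32], [0.43, 0.3], [0.44, 0.27], [0.46, 0.25], [0.47, 0.22], [0.48, 0.2]], [[0.49, 0.17], [0.5, 0.14], [0.51, 0.12], [0.51, 0.09], [0.51, 0.06], [0.52, 0.03], [0.52, 0.0], [0.52, -0.02], [0.52, -0.05], [0.51, -0.08], [0.51, -0.11], [0.5, -0.14]]]
[[65.59520196 -1.87319751]
 [68.12302791  3.68646238]
 [66.74398058  9.63608006]
 [62.02801102 13.51671829]
 [55.92419793 13.72453523]]
```

Emit:
servo_tool(series=[[[0,-0.36,0.37,0,0],[0,-0.33,0.4,0,0],[0,-0.3,0.42,0,0],[0,-0.28,0.44,0,0],[0,-0.25,0.45,0,0],[0,-0.23,0.47,0,0],[0,-0.2,0.48,0,0],[0,-0.18,0.49,0,0],[0,-0.15,0.5,0,0],[0,-0.12,0.5,0,0],[0,-0.09,0.51,0,0],[0,-0.07,0.51,0,0]]])

```text
t: 6.75
tcp_pos: [0.6815, 0.0365, 0.0412]
tcp_rot: [0.0, 1.0, -0.001, 0.001]
ft_force: [0.6, -3.9, 4.7]
grip_width: -0.001
grasp_force: 2.7
```

Emit:
servo_tool(series=[[[0,-0.02,0.52,0.01,0],[0,0.0,0.52,0,0],[0,0.02,0.52,0,0],[0,0.05,0.52,0,0],[0,0.08,0.51,0,0],[0,0.1,0.51,0,0],[0,0.13,0.5,0,0],[0,0.16,0.49,0,0],[0,0.18,0.48,0,0],[0,0.21,0.47,0,0],[0,0.24,0.46,0,0],[0,0.26,0.45,0,0]]])

```text
t: 7.95
tcp_pos: [0.6679, 0.0962, 0.0413]
tcp_rot: [0.0, 1.0, -0.001, 0.001]
ft_force: [1.4, -2.4, 5.7]
grip_width: -0.002
grasp_force: 2.6
```

Emit:
servo_tool(series=[[[0,0.3,0.43,0,0],[0,0.32,0.42,0,0],[0,0.33,0.4,0,0],[0,0.35,0.38,0,0],[0,0.37,0.36,0,0],[0,0.39,0.34,0,0],[0,0.41,0.32,0,0],[0,0.43,0.3,0,0],[0,0.44,0.27,0,0],[0,0.46,0.25,0,0],[0,0.47,0.22,0,0],[0,0.48,0.2,0,0]]])

```text
t: 9.15
tcp_pos: [0.6208, 0.1354, 0.0414]
tcp_rot: [0.0, 1.0, -0.0, 0.002]
ft_force: [3.4, -1.7, 6.1]
grip_width: -0.002
grasp_force: 2.6
```

Emit:
servo_tool(series=[[[0,0.5,0.17,0,0],[0,0.51,0.14,0,0],[0,0.51,0.12,0,0],[0,0.51,0.09,0,0],[0,0.51,0.06,0,0],[0,0.52,0.03,0,0],[0,0.52,0,0,0],[0,0.52,-0.02,0,0],[0,0.52,-0.05,0,0],[0,0.51,-0.08,0,0],[0,0.51,-0.11,0,0],[0,0.5,-0.14,0,0]]])

```text
t: 10.35
tcp_pos: [0.5595, 0.1379, 0.0415]
tcp_rot: [-0.0, 1.0, 0.0, 0.002]
ft_force: [3.1, 1.0, 5.4]
grip_width: 0.003
grasp_force: 2.6
```

Emit:
servo_tool(series=[[[0,0,0,0,0],[0,0,0,0,0]]])

```text
t: 10.55
tcp_pos: [0.5587, 0.1377, 0.0412]
tcp_rot: [-0.0, 1.0, 0.0, 0.001]
ft_force: [-0.1, 0.2, 4.4]
grip_width: 0.003
grasp_force: 2.6
```

Within 1 mm of the red end's middle, so I'll lift straight off.

Emit:
servo_tool(series=[[[0,0,0,-0.4,0],[0,0,0,-0.6,0],[0,0,0,-1.5,0],[0,0,0,-2.5,0],[0,0,0,-3,0],[0,0,0,-3,0],[0,0,0,-3,0],[0,0,0,-2,0],[0,0,0,0,0],[0,0,0,0,0],[0,0,0,0,0]]])

```text
t: 11.65
tcp_pos: [0.5574, 0.1375, 0.1995]
tcp_rot: [-0.0, 1.0, -0.0, -0.001]
ft_force: [-0.1, -0.2, -0.5]
grip_width: 0.001
grasp_force: 0.0
```

```bash
python3 - <<'E'
from station import *;from h import *;import pickle
s=read_state();print(s["tcp_pos"],s["ft_force"],s["t"])
d=pickle.load(open("d.pkl","rb"));c=capture("side");cv2.imwrite("pics/side1.png",np.hstack([cv2.resize(d["side"]["frame"][130:280,160:300],(390,418)),cv2.resize(c["frame"][130:280,160:300],(390,418))]))
E
```

```text
[0.55740523 0.13752895 0.19952312] [-0.12042205 -0.19787482 -0.52592886] 11.65
```

View pics/side1.png

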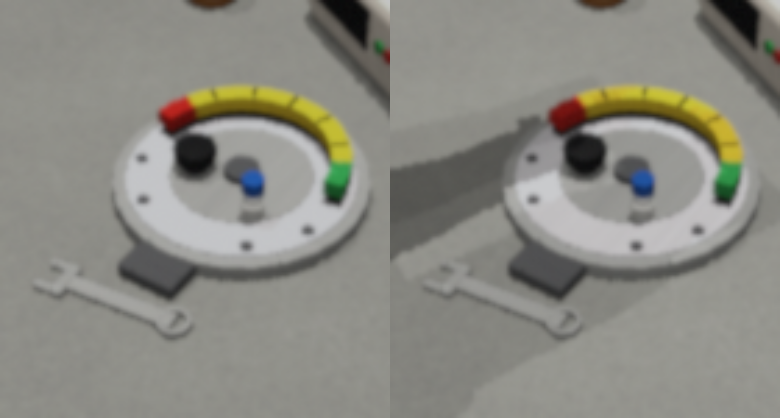

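The before and after crops match: door, knob (195,155), vial (252,190) and wrench have not moved, and the strip is back out.

```bash
python3 -c "
from station import *
print(close_job())"
```

```text
the job is handed in; nothing more can be done
None
```

I ran the guard strip in one stroke from the middle of the green end to the middle of the red end, about 5 mm pushed in at every reading (4.4–6.1 N), then lifted straight off; before/after images show nothing moved, and I handed the job in at about 12 s.

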